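# Hang the spanner on the hook inside the low cabinet

## Task

Put the steel spanner away: pick it up by the shank near its open jaw, bring its ring end in under the front lip of the small open cabinet, tilted ring-up, and hang the ring on the hook under the roof, so that the spanner hangs down freely and still inside. The hook has been slid along its rail to some unknown depth, so feel for it gently with the ring and do not force the spanner against the hook or cabinet (10 N at most). Leave the other tools where they lie.

Things in the scene. Friction and masses are not known exactly. Their poses are not given: they have to be found in the camera images.
- cabinet: Open-fronted plywood cabinet, fixed, 160 deep (x), 260 wide (y), 320 high (z), walls 12. Origin: centre of its underside; x axis points into the cabinet from its open front, z up. Front plane at x = -80, inside floor z = 12, roof underside z = 308, back wall x = +68. A steel J-hook hangs from a rail under the roof at y = 0 (see hook_front). Axes of the cabinet's points are as its own.
- cabinet_lip (a point): Middle of the lower edge of the lip that closes the top of the cabinet's front; at x = -80, y = 0, z = 263 in the cabinet. The lip is 12 thick and lower than the top of the hook, so things must pass under it and rise behind it.
- hook_front (a point): Foremost place of the hook: cabinet x = -21, y = 0, z = 242. The 6 mm bar's level shank (axis z = 242) runs 30 mm forward from a stem under the clamp block (block's underside z = 293), then turns up into a tip with its top at z = 267. The tip's axis stands 0 to 44 mm behind this point: depth unknown, not measured. It holds firm at 20 N. A ring hung on the shank has its centre at z = 233.
- spanner: Loose flat steel combination spanner, 224 long, 10 thick, about 0.2 kg, lying flat. Origin: under the middle of its shank; x axis along it towards the ring end, z through its thickness (up as it lies). Shank 18 wide, 9 thick, x = -65 to +70. Ring at the +x end: outside diameter 42, hole 24. Open jaw at the -x end, 40 wide, to x = -113. When hung, x points up.
- spanner_eye (a point): Centre of the spanner's ring hole, at mid thickness, 90 mm from the origin towards the ring; axes as the spanner's.
- spanner_grip (a point): Place to grip the spanner: on the shank near the jaw, mid thickness, 45 mm from the origin towards the jaw (135 mm from spanner_eye); axes as the spanner's. In a light grip (about 6 N) across its edges the shank turns between the fingers, so the tail can be let down; let go while tilted, the hung spanner swings for some 4 s.
- gouge_06: Bystander, leave alone: gouge with wooden handle, 229 mm long, lying near the left front of the bench. Origin: centre of its underside.
- try_square: Bystander, leave alone: try square with wooden stock and steel blade, 192 x 184 mm. Origin: centre of its underside.
- g_clamp: Bystander, leave alone: blue G-clamp, lying left of the cabinet. Origin: centre of its underside.
Mind the look-alikes: they are no part of the job. There is more than one size of the spanner; the job needs the larger.

How it is judged (in metres and radians):
On the way, in this order (a step that is already met when the one before it is completed fails the run):
1. the spanner is lifted off the bench (height (world z) of spanner_eye above 0.08 m), for 0.1 s.
2. the ring is inside the cabinet behind the lip, up at the height of the hook (x of spanner_eye in the frame of cabinet between -0.04 and 0.07 m and y of spanner_eye in the frame of cabinet between -0.1 and 0.1 m and z of spanner_eye in the frame of cabinet between 0.22 and 0.308 m), for 0.1 s.
At the end, for the whole second after the job is handed in: The spanner hangs by its ring on the hook in the cabinet: ring centre 223 to 242 mm above the cabinet's underside, within 20 mm of its middle plane, 50 to 150 mm behind the front; its length within 0.3 rad of vertical, ring up; still (under 0.05 m/s, 0.6 rad/s) (x of spanner_eye in the frame of cabinet between -0.03 and 0.07 m and y of spanner_eye in the frame of cabinet between -0.02 and 0.02 m and z of spanner_eye in the frame of cabinet between 0.223 and 0.242 m and angle between spanner's own x axis and vertical below 0.3 rad and linear speed of spanner below 0.05 m/s and angular speed of spanner below 0.6 rad/s); the robot touches nothing.
It fails at once if the spanner is pressed or knocked against the cabinet or its hook with more than 10 N (contact force between spanner and cabinet above 10 N).
It fails at once if the robot itself pushes the cabinet or its hook with more than 10 N (contact force between any of the arm, the fingers and cabinet above 10 N).
It fails at once if a bystander tool is moved more than 30 mm (distance of any of gouge_06, try_square, g_clamp from where it was at the start of the episode above 0.03 m).
It also fails if it takes over 72 s, if anything falls off the work surface, if the arm or the gripper's body presses on something with over 40 N, if the wrist force passes 120 N, or if a joint passes its speed limit or range.

## Robot

A 6-joint arm with a two-finger parallel gripper is mounted at the origin on a cart in front of the work surface, level with it; the furniture and walls round the work are solid. World frame = base frame: x ahead of the robot, y to its left, z up, the work surface at z = 0. Lengths are in mm, angles in degrees, forces in N, time in s.
With the tool pointing down it reaches from about 300 to 850 mm from the base axis. Payload 4.2 kg.
Tool frame: the origin (TCP) lies midway between the tips of the shut fingers; the grasp point (between the pads) lies 19 mm behind it; z points along the fingers, y is the line along which they close (so a half turn about z gives the same grasp; the last joint's range is limited). The gripper opens to 91 mm and grips with 3 to 60 N. Pads are 32 mm wide; open, the fingers measure 118 mm over their backs; the gripper's body (76 mm by 178 mm) begins 60 mm behind the grasp point.
Start: joints at [74.313, 18.312, 89.639, -0, 72.044, -1.146], TCP at [144.375, 556.596, 213.976] pointing down, gripper open.
Joint ranges: [-177.97, 177.97], [-48.28, 115.42], [12.27, 149.76], [-77.06, 257.06], [2.81, 150.46], [-146.56, 146.56]. Speed limits (degrees/s): [147.25, 147.25, 180, 180, 180, 180].

## Interface

Orientations are given as [roll, pitch, yaw] about the fixed x, y, z axes, in that order (R = Rz(yaw) Ry(pitch) Rx(roll)).
In Python, from workcell import state, grab_frame, camera_model, job_done gives the robot as it stands.
- The arm moves only by the shell command python3 -m pendant 'ROWS' [OPENING] [FORCE]. ROWS is rows parted by semicolons, their numbers by spaces, 1 to 8 of them, each of 6 numbers: dx, dy, dz in mm, then a rotation vector rx, ry, rz in degrees; each row shifts and turns the commanded pose from where the row before left it, along the tool's axes as they then stand; what a row does not reach is not made up. A row lasts 1/10 s, in which the tool goes at most 50 mm and 8.59 degrees, less where a joint would pass 70% of its speed; a pose out of reach is approached as far as the arm can. OPENING is the finger opening in mm, set as the command begins (- or left out keeps the last). The fingers move at their own pace and stop on an object; FORCE is the grip in N (left out, the last holds). Time passes only in rows, so rows that do not move let the fingers close. It prints the time, the measured TCP pose, the force, the opening and the grip force at its end.
- state(): the state, without advancing time (a new reading comes with each control period).
- grab_frame(name): name is "scene" or "top" or "wrist"; returns the picture (384x512x3 uint8, blue, green, red); there is no depth.
- camera_model(name): a dict with "fx", "fy", "cx", "cy" (pixels), "T" (4x4, takes a point from camera to world coordinates). Camera axes: x right, y up, looking along -z (the intrinsics and any distortion apply to the point x, -y, -z); pixel columns grow to the right and rows downward; lengths in mm; the calibration is good to about 2 mm. A picture is of the moment at which its call begins: read the wrist's pose just before it. camera_model takes no time and is no camera call; for the wrist camera it gives the pose at the moment of the call.
- job_done(): hands the job in; it is judged then, once.
The state is a dict: "time_s": time; "qpos": joint angles; "qvel": joint speeds; "effort": joint torques, N m; "ee_pos": TCP position; "ee_rot": TCP orientation; "force": force on the tool from outside, world axes, zero at the start; "torque": the same for the moment, N m; "gripper_width": finger opening in mm; "gripper_force": force on a finger pad.
Only numpy, scipy, OpenCV 4.12 (cv2) and the standard library are available. Lean on these libraries where they do the work, as an engineer would, in place of code of your own. Each camera call takes 0.05 s, during which the arm holds its last target. There are 200 camera calls.

## Working session

There is one attempt and no reset: what is moved stays moved. The work goes in short steps, Python scripts to look and compute and a shell command to move; the robot and the scene stay as the last step left them, time stands still between calls to the robot, and variables do not carry over. Pictures are saved under pics/ and viewed, at most 10 in all, crops included, and the job is handed in when it is done.

```bash
ls; mkdir -p pics; python3 - <<'E'
from workcell import *
import cv2
for n in("scene","top"):
    cv2.imwrite(f"pics/{n}0.png",cv2.resize(grab_frame(n),(800,600),interpolation=cv2.INTER_CUBIC))
    c=camera_model(n);print(n,c)
print(state())
E
```

```text
pics
scene {'fx': 372.2692897223975, 'fy': 372.2692897223975, 'cx': 250.24206670637415, 'cy': 193.74381422688393, 'T': array([[ 8.52895575e-01,  2.50698496e-01, -4.57951309e-01,
        -3.38088326e+01],
       [-5.21742515e-01,  4.40892591e-01, -7.30341339e-01,
        -8.44697368e+02],
       [ 1.88118635e-02,  8.61837564e-01,  5.06835404e-01,
         7.99718348e+02],
       [ 0.00000000e+00,  0.00000000e+00,  0.00000000e+00,
         1.00000000e+00]])}
top {'fx': 415.4399920751718, 'fy': 415.4399920751718, 'cx': 256.4060655942111, 'cy': 187.86143633412564, 'T': array([[-2.45173194e-02,  9.90835141e-01, -1.32833071e-01,
         3.89962245e+02],
       [-9.99699331e-01, -2.43513295e-02,  2.87424467e-03,
         2.72940337e+01],
       [-3.86759259e-04,  1.32863601e-01,  9.91134256e-01,
         1.27172431e+03],
       [ 0.00000000e+00,  0.00000000e+00,  0.00000000e+00,
         1.00000000e+00]])}
{'time_s': 0.1, 'qpos': array([ 7.43119093e+01,  1.83460853e+01,  8.96972363e+01,  1.05494346e-06,
        7.20433170e+01, -1.14620075e+00]), 'qvel': array([-0.05799282,  0.03269029, -0.20789094,  0.01779598,  0.00171047,
       -0.11788853]), 'effort': array([-2.23586558e-04, -4.13331091e+01, -2.32509112e+01,  7.28933886e-02,
        4.21515189e-02, -5.53008886e-05]), 'ee_pos': array([144.26060273, 556.16279695, 213.23809288]), 'ee_rot': array([-1.79913379e+02, -1.73409136e-03,  1.65458108e+02]), 'force': array([ 0.04764492, -0.49130565, -0.16720823]), 'torque': array([-0.00119845,  0.0251466 , -0.00761059]), 'gripper_force': 0.0, 'gripper_width': 91.56694190455552}
```

View pics/scene0.png

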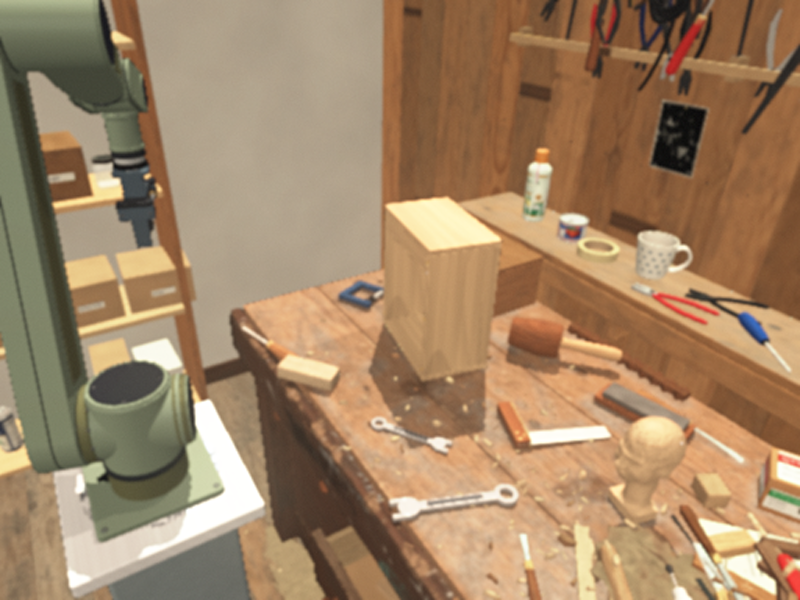

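View pics/top0.png

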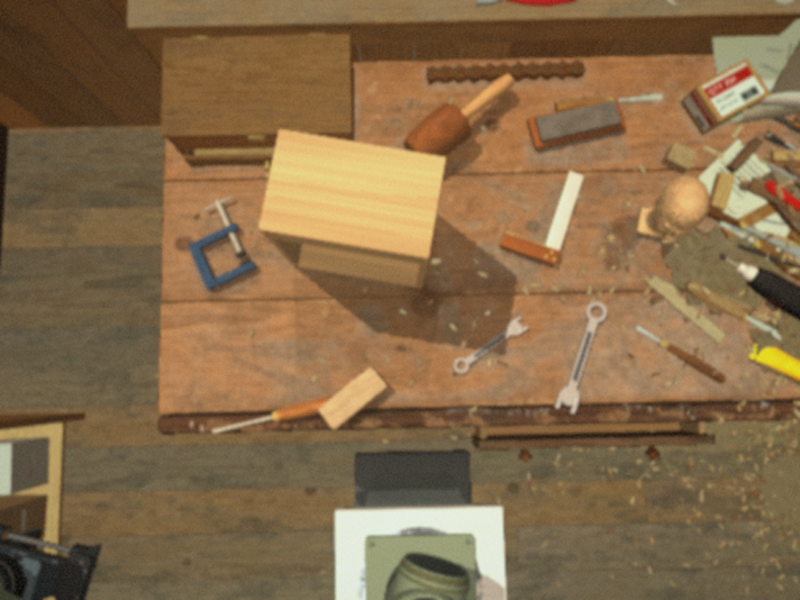

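The large spanner's ring is at about (596,311) and its jaw at (568,405) in the top view. The cabinet roof corners are at about (278,130), (446,155), (432,258) and (260,230). I'll enlarge both areas.

```bash
python3 - <<'E'
from workcell import *
import cv2,numpy as np
f=grab_frame("top")
a=cv2.resize(f[185:275,345:400],None,fx=6,fy=6,interpolation=cv2.INTER_CUBIC) # 540x330
b=cv2.resize(f[75:195,160:293],None,fx=3.5,fy=3.5,interpolation=cv2.INTER_CUBIC) #420x465
o=np.zeros((540,800,3),np.uint8);o[:,:330]=a;o[:b.shape[0],332:332+b.shape[1]]=b
cv2.imwrite("pics/crop1.png",o);print(b.shape)
E
```

```text
(420, 466, 3)
```

View pics/crop1.png

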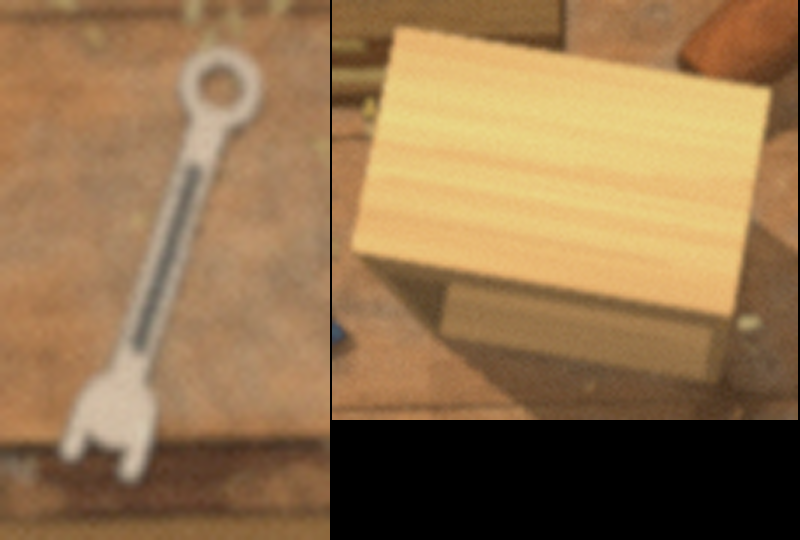

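In the crop, the ring hole is at (221,87) and the slot on the shank runs from (195,165) to (140,345). The roof corners are (400,28), (769,90), (733,316) and (355,248). The cabinet's open side faces the robot.

```bash
cat > h.py <<'E'
import numpy as np
from workcell import *
from scipy.spatial.transform import Rotation as R
def ray(c,uv):
    d=c["T"][:3,:3]@np.array([(uv[0]-c["cx"])/c["fx"],-(uv[1]-c["cy"])/c["fy"],-1.]);return c["T"][:3,3],d
def atz(c,uv,z):
    o,d=ray(c,uv);return o+d*(z-o[2])/d[2]
def proj(c,p):
    q=c["T"][:3,:3].T@(np.asarray(p,float)-c["T"][:3,3]);return c["cx"]-c["fx"]*q[0]/q[2],c["cy"]+c["fy"]*q[1]/q[2]
E
python3 - <<'E'
from h import *
print({k:v for k,v in camera_model("top").items() if k!="T"})
c=camera_model("top")
A=lambda p:((p[0]+.5)/6-.5+345,(p[1]+.5)/6-.5+185)
B=lambda p:((p[0]-332+.5)/3.5-.5+160,(p[1]+.5)/3.5-.5+75)
ring=atz(c,A((221,87)),7);s1=atz(c,A((195,165)),9);s2=atz(c,A((140,345)),9);j=atz(c,A((100,465)),7)
print(ring,s1,s2,j)
d=(ring-j)[:2];print("yaw",np.degrees(np.arctan2(d[1],d[0])),np.linalg.norm(d));d=(s1-s2)[:2];print(np.degrees(np.arctan2(d[1],d[0])),np.linalg.norm(d))
P=[atz(c,B(p),320) for p in((400,28),(769,90),(733,316),(355,248))]
for p in P:print(p)
bl,br,fr,fl=P
print(np.linalg.norm(bl-br),np.linalg.norm(fl-fr),np.linalg.norm(bl-fl),np.linalg.norm(br-fr),sum(P)/4)
for a,b in((fl,bl),(fr,br)):print(np.degrees(np.arctan2(*(b-a)[1::-1])))
for a,b in((br,bl),(fr,fl)):print(np.degrees(np.arctan2(*(b-a)[1::-1]))-90)
# interior floor front edge z=12 corners? 
for p in((441,335),(708,380)):print("floor",atz(c,B(p),12))
E
```

```text
{'fx': 415.4399920751718, 'fy': 415.4399920751718, 'cx': 256.4060655942111, 'cy': 187.86143633412564}
[ 515.42662485 -357.9526777     7.        ] [ 475.83998852 -341.60064604    9.        ] [ 386.12067058 -308.27630112    9.        ] [ 327.19079007 -285.24096818    7.        ]
yaw -21.120541830293178 201.79128374897343
-20.37645026769549 95.708244036486
[776.00129093 203.29571896 320.        ]
[725.79664835 -47.41465715 320.        ]
[570.35690393 -18.2419954  320.        ]
[622.84336901 233.38865083 320.        ]
255.68769784482797 257.0463210026427 156.08630175882578 158.15359097741012 [673.74955305  92.75692931 320.        ]
-11.11604458028107
-10.629521978258854
-11.323680615237521
-11.782126791340815
floor [618.07829864 224.158711    12.        ]
floor [572.35091792  -9.37963432  12.        ]
```

```bash
cat >> h.py <<'E'
YC=-11.3; CC=np.array([674.,93.,0.])
RC=R.from_euler("z",YC,degrees=True)
def cab(p): return RC.inv().apply(np.asarray(p)-CC)
def rot(): return R.from_euler("xyz",state()["ee_rot"],degrees=True)
def grasp(): return state()["ee_pos"]-19*rot().as_matrix()[:,2]
def rep():
    s=state();print("t %.2f"%s["time_s"],"tcp",s["ee_pos"].round(1),"rpy",s["ee_rot"].round(1),"q",s["qpos"].round(1),"F",s["force"].round(1),"w %.1f g %.1f"%(s["gripper_width"],s["gripper_force"]),"cab grasp",cab(grasp()).round(1),"alpha %.1f"%np.degrees(np.arctan2(*(RC.inv().apply(rot().as_matrix()[:,2])*[1,1,-1])[[0,2]])))
def togo(tcp,Rt=None):
    r=rot();print("dpos tool",r.inv().apply(np.asarray(tcp)-state()["ee_pos"]).round(1),"rotvec tool",None if Rt is None else (r.inv()*Rt).as_rotvec(degrees=True).round(2))
E
python3 -m pendant '-34 -33 0 0 0 0;-34 -33 0 0 0 0;-34 -33 0 0 0 0;-34 -33 0 0 0 0;-34 -33 0 0 0 0;-34 -33 0 0 0 0;-34 -33 0 0 0 0;-34 -33 0 0 0 0'
python3 -m pendant '-34 -33 0 0 0 0;-34 -33 0 0 0 0;-34 -33 0 0 0 0;0 -45 0 0 0 0;0 -45 0 0 0 0;0 -45 0 0 0 0;0 -45 0 0 0 0'
python3 - <<'E'
from h import *
rep();togo([389.4,-309.6,120],R.from_euler("xyz",[180,0,159],degrees=True))
E
```

```text
time_s: 0.95
ee_pos: [341.8, 231.0, 213.9]
ee_rot: [180.0, 0.0, 165.5]
force: [0.4, 0.7, -0.4]
gripper_width: 91.0
gripper_force: 0.0
time_s: 1.65
ee_pos: [369.2, -64.5, 213.9]
ee_rot: [180.0, 0.0, 165.5]
force: [0.7, 0.2, -0.4]
gripper_width: 91.3
gripper_force: 0.0
t 1.65 tcp [369.2 -64.5 213.9] rpy [180.    0.  165.5] q [-1.170e+01 -1.000e-01  1.126e+02  0.000e+00  6.750e+01 -8.710e+01] F [ 0.7  0.2 -0.4] w 91.3 g 0.0 cab grasp [-268.  -214.1  232.9] alpha 0.0
dpos tool [ -81.  -232.3   93.9] rotvec tool [0.   0.01 6.48]
```

```bash

python3 -m pendant '-12 -28 9 0 0 0.8;-12 -28 9 0 0 0.8;-12 -28 9 0 0 0.8;-12 -28 9 0 0 0.8;-12 -28 9 0 0 0.8;-12 -28 9 0 0 0.8;-6 -28 9 0 0 0.8;-6 -28 9 0 0 0.9'
python3 -m pendant '0 0 0 0 0 0;0 0 0 0 0 0' >/dev/null
python3 - <<'E'
from h import *
import cv2
rep();togo([389.4,-309.6,120],R.from_euler("xyz",[180,0,159],degrees=True))
c=camera_model("wrist");f=grab_frame("wrist")
y=np.radians(-20.9);u=np.array([np.cos(y),np.sin(y),0])
ring=np.array([515.4,-358,10])
for s in(0,40,135):print(s,proj(c,ring-s*u))
cv2.imwrite("pics/w1.png",cv2.resize(f,(800,600),interpolation=cv2.INTER_CUBIC))
E
```

```text
time_s: 2.45
ee_pos: [383.4, -302.3, 141.2]
ee_rot: [180.0, -0.0, 158.9]
force: [1.0, 0.5, -0.2]
gripper_width: 91.3
gripper_force: 0.0
t 2.65 tcp [ 383.2 -301.1  141.4] rpy [ 1.799e+02 -1.000e-01  1.589e+02] q [ -39.5   14.1  107.1    0.    58.9 -108.4] F [ 0.2  0.2 -0.5] w 91.2 g 0.0 cab grasp [-207.9 -443.5  160.4] alpha -0.1
dpos tool [-8.9 -5.7 21.4] rotvec tool [ 0.05 -0.08 -0.11]
0 (np.float64(248.03701222359922), np.float64(298.54621535200084))
40 (np.float64(247.73526784407352), np.float64(269.51691187972597))
135 (np.float64(246.9397592853157), np.float64(192.9850493699055))
```

View pics/w1.png

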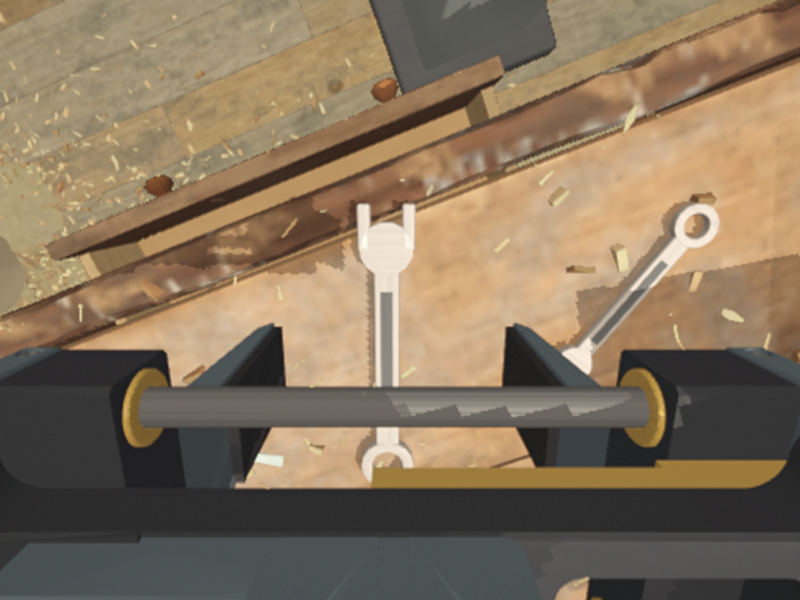

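The spanner lies vertical at column 387, matching the prediction, with its jaw root at row 275 and ring hole at about row 460. The grip is on the shank. I'll descend and close.

```bash

python3 -m pendant '-4 -3 30 0 0 0;-4 -3 30 0 0 0;-1 0 30 0 0 0;0 0 25 0 0 0;0 0 14 0 0 0;0 0 5 0 0 0;0 0 3 0 0 0;0 0 0 0 0 0' 50
python3 - <<'E'
from h import *
rep();togo([389.4,-309.6,1.5],R.from_euler("xyz",[180,0,159],degrees=True))
E
```

```text
time_s: 3.5
ee_pos: [390.4, -309.8, 5.5]
ee_rot: [-180.0, 0.1, 159.0]
force: [-0.6, -0.8, -0.6]
gripper_width: 49.9
gripper_force: 0.0
t 3.50 tcp [ 390.4 -309.8    5.5] rpy [-1.80e+02  1.00e-01  1.59e+02] q [ -39.8   24.9  115.1    0.    39.9 -108.8] F [-0.6 -0.8 -0.6] w 49.9 g 0.0 cab grasp [-199.2 -450.6   24.5] alpha 0.1
dpos tool [ 1.  -0.1  4. ] rotvec tool [-0.01  0.06 -0.  ]
```

```bash

python3 -m pendant '0 0 2 0 0 0;0 0 1.7 0 0 0;0 0 0 0 0 0'
python3 -m pendant '0 0 0 0 0 0;0 0 0 0 0 0;0 0 0 0 0 0;0 0 0 0 0 0;0 0 0 0 0 0;0 0 0 0 0 0;0 0 0 0 0 0' 5 40
python3 - <<'E'
from h import *
rep()
E
```

```text
time_s: 3.8
ee_pos: [389.9, -310.1, 1.5]
ee_rot: [-180.0, 0.0, 159.0]
force: [-0.3, -0.4, 1.1]
gripper_width: 49.7
gripper_force: 0.0
time_s: 4.5
ee_pos: [389.9, -309.9, 1.2]
ee_rot: [180.0, -0.0, 159.0]
force: [-0.1, 0.5, 0.7]
gripper_width: 17.8
gripper_force: 40.0
t 4.50 tcp [ 389.9 -309.9    1.2] rpy [180.  -0. 159.] q [ -39.8   25.3  115.3    0.    39.4 -108.8] F [-0.1  0.5  0.7] w 17.8 g 40.0 cab grasp [-199.7 -450.8   20.2] alpha -0.0
```

```bash

python3 -m pendant '0 0 -10 0 0 0;0 0 -40 0 0 0;0 0 -40 0 0 0;0 0 -40 0 0 0;0 0 -40 0 0 0;0 0 -40 0 0 0;0 0 -40 0 0 0;0 0 -5 0 0 0' 
python3 - <<'E'
from h import *
rep();p=CC+RC.apply([-330,0,250]);print(p);togo(p,R.from_euler("xyz",[180,0,180+YC],degrees=True))
# fit
from scipy.optimize import least_squares
D=np.array([[18.312,89.639,575.0,214],[-.1,112.6,374.8,213.9],[14.1,107.1,487.3,141.4],[25.3,115.3,498,1.2]])
q2,q3=np.radians(D[:,0]),np.radians(D[:,1]);s=q2+q3
def f(p):
    a,L1,L2,e,h=p
    return np.r_[a+L1*np.sin(q2)+L2*np.sin(s)+e*np.cos(s)-np.sqrt(D[:,2]**2-11.6**2),h+L1*np.cos(q2)+L2*np.cos(s)-e*np.sin(s)-D[:,3]]
o=least_squares(f,[0,400,400,0,100]);print(o.x.round(1),o.fun.round(1))
E
```

```text
time_s: 5.3
ee_pos: [391.5, -311.5, 261.9]
ee_rot: [-179.8, 0.6, 159.0]
force: [-0.3, -0.0, -1.5]
gripper_width: 17.9
gripper_force: 40.0
t 5.30 tcp [ 391.5 -311.5  261.9] rpy [-179.8    0.6  159. ] q [ -39.8    9.6   94.6   -0.    75.2 -108.8] F [-0.3 -0.  -1.5] w 17.9 g 40.0 cab grasp [-197.9 -451.9  280.9] alpha 0.5
[350.39716268 157.6622276  250.        ]
dpos tool [207.  423.1   8.3] rotvec tool [-0.25  0.56 -9.75]
[  -0.9  591.9  417.8   25.3 -194.9] [-0.1 -0.2  0.4 -0.1  0.2 -0.1 -0.3  0.1]
```

```bash

python3 -m pendant '21 42 0 0 0 -1;21 42 0 0 0 -1;21 42 0 0 0 -1;21 42 0 0 0 -1;21 42 0 0 0 -1;21 42 0 0 0 -1;21 42 0 0 0 -1;21 42 0 0 0 -1' 
python3 -m pendant '20 42 0 0 0 -1;20 42 0 0 0 -1;0 0 0 0 0 0;0 0 0 0 -6 0;0 0 0 0 -6 0;0 0 0 0 -6 0;0 0 0 0 0 0'
python3 - <<'E'
from h import *
rep();p=CC+RC.apply([-330,0,250]);print(p);togo(p,R.from_euler("xyz",[180,0,180+YC],degrees=True))
E
```

```text
time_s: 6.1
ee_pos: [329.3, 62.1, 255.5]
ee_rot: [-180.0, -0.1, 167.0]
force: [0.7, 0.3, -1.5]
gripper_width: 17.5
gripper_force: 40.0
time_s: 6.8
ee_pos: [307.0, 150.3, 254.5]
ee_rot: [-179.8, 17.9, 169.2]
force: [-0.3, -0.4, -2.5]
gripper_width: 17.5
gripper_force: 40.0
t 6.80 tcp [307.  150.3 254.5] rpy [-179.8   17.9  169.2] q [ 37.2 -12.2 119.  -15.1  62.  -36.2] F [-0.3 -0.4 -2.5] w 17.5 g 40.0 cab grasp [-376.9  -15.7  272.6] alpha 17.9
[350.39716268 157.6622276  250.        ]
dpos tool [-37.8  15.4  16.9] rotvec tool [-0.09 17.87  0.48]
```

```bash
cat > fk.py <<'E'
import numpy as np
from scipy.spatial.transform import Rotation as R
from scipy.optimize import least_squares
P=[-0.9,591.9,417.8,25.3,-194.9,250.,11.6,0.]
def fk(q,P=P):
    a,L1,L2,e,h,T,d,d2=P
    q=np.radians(q);s=q[1]+q[2]
    w=np.array([a+L1*np.sin(q[1])+L2*np.sin(s)+e*np.cos(s),d,h+T+L1*np.cos(q[1])+L2*np.cos(s)-e*np.sin(s)])
    B=R.from_euler("ZYZYZ",[q[0],s,q[3],q[4],q[5]+SIG])
    return R.from_euler("z",q[0]).apply(w)+B.apply([0,d2,T]),B
SIG=np.pi/2
E
python3 - <<'E'
from h import *
import fk
s=state()
D=[([74.313,18.312,89.639,0,72.044,-1.146],[144.375,556.596,213.976],[180,0,165.46]),([-11.7,-.1,112.6,0,67.5,-87.1],[369.2,-64.5,213.9],[180,0,165.5]),
([-39.8,25.3,115.3,0,39.4,-108.8],[389.9,-309.9,1.2],[180,0,159]),(s["qpos"],s["ee_pos"],s["ee_rot"])]
for T in(150,200,250,300):
    P=list(fk.P);P[5]=T;p,B=fk.fk(D[3][0],P);print(T,(p-D[3][1]).round(1),B.as_euler("xyz",degrees=True).round(1))
for d in D: 
    p,B=fk.fk(d[0]);print((p-d[1]).round(1),B.as_euler("xyz",degrees=True).round(1),d[2])
E
```

```text
Traceback (most recent call last):
  File "fk.py", line 9, in fk
    B=R.from_euler("ZYZYZ",[q[0],s,q[3],q[4],q[5]+SIG])
  File "scipy/spatial/transform/_rotation.pyx", line 1413, in scipy.spatial.transform._rotation.Rotation.from_euler
ValueError: Expected axis specification to be a non-empty string of upto 3 characters, got ZYZYZ
```

```bash
sed -i 's/R.from_euler("ZYZYZ",\(.*\))$/R.from_euler("ZYZ",[q[0],s,q[3]])*R.from_euler("YZ",[q[4],q[5]+SIG])/' fk.py
cat > t.py <<'E'
from h import *
import fk
s=state()
D=[([74.313,18.312,89.639,0,72.044,-1.146],[144.375,556.596,213.976],[180,0,165.46]),([-11.7,-.1,112.6,0,67.5,-87.1],[369.2,-64.5,213.9],[180,0,165.5]),
([-39.8,25.3,115.3,0,39.4,-108.8],[389.9,-309.9,1.2],[180,0,159]),([37.2,-12.2,119,-15.1,62,-36.2],[307,150.3,254.5],[-179.8,17.9,169.2])]
for T in(150,200,250,300):
    P=list(fk.P);P[5]=T;p,B=fk.fk(D[3][0],P);print(T,(p-D[3][1]).round(1))
for d in D: 
    p,B=fk.fk(d[0]);print((p-d[1]).round(1),B.as_euler("xyz",degrees=True).round(1),d[2])
E
python3 t.py
```

```text
150 [-56.5  11.1  -8.6]
200 [-41.4   8.1  -6.2]
250 [-26.4   5.1  -3.8]
300 [-11.4   2.   -1.4]
[-0.1 -0.1  0.2] [180.    0.  165.5] [180, 0, 165.46]
[-0.2 -0.1 -0.2] [180.    0.  165.4] [180, 0, 165.5]
[-0.1  0.2  0.1] [180.   0. 159.] [180, 0, 159]
[-26.4   5.1  -3.8] [-179.8   17.9  169.2] [-179.8, 17.9, 169.2]
```

```bash
sed -i 's/250.,11.6/338.,11.6/' fk.py
cat > ik.py <<'E'
from h import *
import fk
lo=np.array([-177,-48,12.5,-77,3,-146.5]);hi=np.array([177,115,149.7,257,150,146.5])
def ik(tcp,Rt,q0):
    def f(q):
        p,B=fk.fk(q);return np.r_[(p-tcp)/5,(B.inv()*Rt).as_rotvec(degrees=True)]
    o=fk.least_squares(f,np.clip(q0,lo+.1,hi-.1),bounds=(lo,hi),x_scale=50);return o.x,np.abs(o.fun).max()
def pose(grip,al,back=4):
    Rt=R.from_euler("xyz",[180,0,180+YC],degrees=True)*R.from_euler("y",-al,degrees=True)
    return CC+RC.apply(grip)+back*Rt.as_matrix()[:,2],Rt
E
cat > t2.py <<'E'
from ik import *
for name,eye,th,als in[("far",(-200,0,235),40,(0,20,40,60)),("entry",(-100,0,235),40,(0,20,40,60)),("near",(-46,0,268),40,(0,20,40,60)),("deep",(25,0,270),40,(10,20,40,60)),("hang0",(-10,0,233),90,(40,50,60,75,90)),("hangdeep",(35,0,233),90,(40,50,60,75,90))]:
    for al in als:
        t=np.radians(th);g=np.array(eye)-135*np.array([np.cos(t),0,np.sin(t)])
        out=[]
        for q0 in([30,0,110,-30,50,-40],[30,0,120,230,30,100],[30,0,120,230,30,-100],[30,0,120,-60,30,-80]):
            q,e=ik(*pose(g,al),q0);
            if e<.5: out.append(tuple(int(round(float(v))) for v in q))
        print(name,al,set(out))
E
python3 t.py|head -6; python3 t2.py
```

```text
150 [-56.5  11.1  -8.6]
200 [-41.4   8.1  -6.2]
250 [-26.4   5.1  -3.8]
300 [-11.4   2.   -1.4]
[-0.1 -0.1  0.2] [180.    0.  165.5] [180, 0, 165.46]
[-0.2 -0.1 -0.2] [180.    0.  165.4] [180, 0, 165.5]
far 0 {(20, 7, 116, 0, 57, -58)}
far 20 {(31, 0, 127, -21, 40, -32)}
far 40 {(47, 0, 139, -65, 37, 21)}
far 60 set()
entry 0 {(14, 14, 106, 0, 59, -64)}
entry 20 {(21, 7, 119, -18, 38, -45)}
entry 40 {(31, 6, 133, -70, 28, 13)}
entry 60 {(42, 15, 145, 246, 50, 69)}
near 0 {(12, 17, 97, 0, 66, -67)}
near 20 {(18, 9, 111, -14, 43, -52)}
near 40 {(26, 6, 125, -59, 27, -5)}
near 60 {(34, 11, 139, 246, 43, 58)}
deep 10 {(11, 18, 96, -5, 57, -65)}
deep 20 {(14, 14, 104, -12, 44, -58)}
deep 40 {(20, 11, 119, -54, 24, -14)}
deep 60 {(26, 15, 133, 239, 37, 58)}
hang0 40 {(15, 22, 117, -77, 17, 8)}
hang0 50 {(18, 24, 124, 238, 26, 55)}
hang0 60 {(20, 28, 130, 222, 43, 74)}
hang0 75 {(23, 39, 136, 215, 71, 87)}
hang0 90 {(24, 52, 137, 215, 98, 95)}
hangdeep 40 {(13, 25, 112, -72, 16, 1)}
hangdeep 50 {(15, 27, 119, 239, 24, 51)}
hangdeep 60 {(17, 30, 125, 220, 39, 72)}
hangdeep 75 {(19, 39, 131, 212, 67, 85)}
hangdeep 90 {(20, 51, 132, 211, 93, 92)}
```

```bash
cat >> ik.py <<'E'
def go(eye,th,al=None,L=135):
    t=np.radians(th);al=th if al is None else al
    g=np.array(eye)-L*np.array([np.cos(t),0,np.sin(t)]);p,Rt=pose(g,al);togo(p,Rt)
E
python3 -c "
from ik import *
rep();go((-150,0,238),36)"
```

```text
t 6.80 tcp [307.  150.3 254.5] rpy [-179.8   17.9  169.2] q [ 37.2 -12.2 119.  -15.1  62.  -36.2] F [-0.3 -0.4 -2.5] w 17.5 g 40.0 cab grasp [-376.9  -15.7  272.6] alpha 17.9
dpos tool [-78.4  15.  129.4] rotvec tool [  0.06 -18.13   0.48]
```

```bash

python3 -m pendant '-15 3 25 0 0 0;-15 3 25 0 0 0;-15 3 25 0 0 0;-15 3 25 0 0 0;-15 3 25 0 0 0;0 0 0 0 -6 0;0 0 0 0 -6 0;0 0 0 0 -6 0.5' >/dev/null
python3 -m pendant '0 0 0 0 0 0;0 0 0 0 0 0' >/dev/null
python3 -c "
from ik import *
rep();go((-150,0,238),36)"
```

```text
t 7.80 tcp [421.5 142.6 159.8] rpy [-179.7   33.5  168.5] q [ 34.8   0.2 130.7 -46.5  33.7  -7.6] F [ 1.2  0.2 -2. ] w 17.6 g 40.0 cab grasp [-267.8   -0.7  175.7] alpha 33.5
dpos tool [2.1 0.8 3.9] rotvec tool [-0.39 -2.5  -0.16]
```

Next I'll check the ring's true position with both fixed cameras.

```bash

python3 -m pendant '2 0.8 4 0 -2.5 0;0 0 0 0 0 0;0 0 0 0 0 0' >/dev/null
python3 - <<'E'
from ik import *
import cv2
rep()
r=rot();m=r.as_matrix();s=state()
eye=s["ee_pos"]-4*m[:,2]-135*m[:,0];print("eye pred",eye,cab(eye))
o=np.zeros((600,800,3),np.uint8)
for i,n in enumerate(("scene","top")):
    c=camera_model(n);f=grab_frame(n);p=proj(c,eye);print(n,p,proj(c,s["ee_pos"]))
    x0,y0=int(p[0])-40,int(p[1])-60;print(x0,y0)
    o[:600,i*400:i*400+400]=cv2.resize(f[y0:y0+120,x0:x0+80],(400,600),interpolation=cv2.INTER_CUBIC)
cv2.imwrite("pics/ring1.png",o)
E
```

```text
t 8.10 tcp [422.5 143.6 156. ] rpy [-179.8   36.1  168.4] q [ 36.6   0.8 132.6 -54.1  33.    1.3] F [ 0.7 -0.3 -1.9] w 17.6 g 40.0 cab grasp [-267.7    0.5  171.3] alpha 36.1
eye pred [527.12063951 122.26598763 238.67597498] [-1.49766611e+02 -8.17878918e-02  2.38675975e+02]
scene (np.float64(239.30602955888645), np.float64(168.8481002623188)) (np.float64(209.2066887904756), np.float64(195.1264142677687))
199 108
top (np.float64(217.3650544680755), np.float64(189.32322532643067)) (np.float64(212.73409468325607), np.float64(232.3387449582293))
177 129
```

View pics/ring1.png

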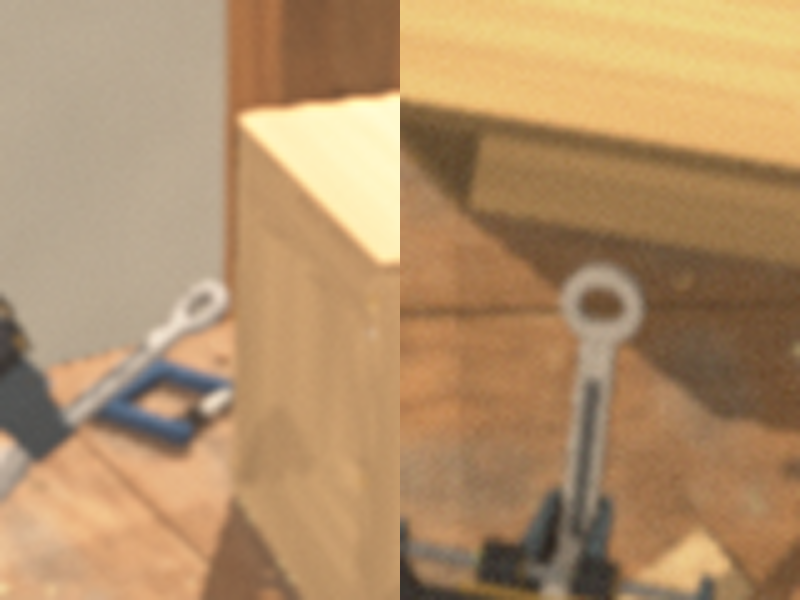

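The ring is at (205,297) in the scene half and (602,302) in the top half. The cabinet's front top corners are at (240,113) and (383,263) in the scene half. I'll check these against the model.

```bash
python3 - <<'E'
from ik import *
cs,ct=camera_model("scene"),camera_model("top")
S=lambda p:((p[0]+.5)/5-.5+199,(p[1]+.5)/5-.5+108)
T=lambda p:((p[0]-400+.5)/5-.5+177,(p[1]+.5)/5-.5+129)
o1,d1=ray(cs,S((205,297)));o2,d2=ray(ct,T((602,302)))
A=np.c_[d1,-d2];k=np.linalg.lstsq(A,o2-o1,rcond=None)[0]
p=(o1+k[0]*d1+o2+k[1]*d2)/2;print("eye tri",p,cab(p),np.linalg.norm(o1+k[0]*d1-o2-k[1]*d2))
for q,px in(((-80,130,320),(240,113)),((-80,-130,320),(383,263))):
    print(proj(cs,CC+RC.apply(q)),S(px),"measured cab at z320",cab(atz(cs,S(px),320)))
# floor front inner edge in top half: (470,205),(800,270)
for q,px in(((-80,118,12),(470,205)),):print(proj(ct,CC+RC.apply(q)),T(px))
E
```

```text
eye tri [527.57253211 122.28161797 245.40546465] [-1.49326542e+02  2.20860634e-02  2.45405465e+02] 1.1479697140618814
(np.float64(246.20551532200028), np.float64(130.24669769744855)) (246.6, 130.2) measured cab at z320 [-78.49454011 130.01663683 320.        ]
(np.float64(275.1482418571473), np.float64(159.89949117205646)) (275.2, 160.2) measured cab at z320 [ -80.69502826 -131.99281311  320.        ]
(np.float64(190.7104346929329), np.float64(170.16870801912077)) (190.6, 169.6)
```

```bash

python3 -m pendant '-15 0 12 0 0 0;-15 0 12 0 0 0;-15 0 12 0 0 0;-15 0 12 0 0 0;-9 0 7 0 0 0;-5 0 4 0 0 0;0 0 0 0 0 0;0 0 0 0 0 0'
python3 -c "
from ik import *
rep();go((-54,0,233),36);go((-47,0,262),36)"
```

```text
time_s: 9.0
ee_pos: [513.9, 124.5, 151.4]
ee_rot: [-179.8, 36.1, 168.5]
force: [-1.1, -0.3, -2.1]
gripper_width: 17.6
gripper_force: 40.0
t 9.00 tcp [513.9 124.5 151.4] rpy [-179.8   36.1  168.5] q [ 25.4   7.2 126.2 -53.4  26.4  -8.3] F [-1.1 -0.3 -2.1] w 17.6 g 40.0 cab grasp [-174.4   -0.4  166.8] alpha 36.1
dpos tool [-1.3  0.5  2.2] rotvec tool [-0.33  0.1  -0.17]
dpos tool [-24.    0.4 -17.1] rotvec tool [-0.33  0.1  -0.17]
```

```bash

python3 -m pendant '-4 0 -5.4 0 0 0;-4 0 -5.4 0 0 0;-4 0 -5 0 0 0;-4 0 -1 0 0 0;-4 0 0 0 0 0;-4 0 0 0 0 0;0 0 0 0 0 0'
python3 -c "
from ik import *
rep();go((-47,0,262),36);go((-40,0,266),36)"
```

```text
time_s: 9.7
ee_pos: [524.2, 122.8, 179.6]
ee_rot: [-179.8, 36.2, 168.5]
force: [0.3, 0.1, -1.6]
gripper_width: 17.3
gripper_force: 40.0
t 9.70 tcp [524.2 122.8 179.6] rpy [-179.8   36.2  168.5] q [ 24.5   5.5 122.8 -46.   29.1 -17.4] F [ 0.3  0.1 -1.6] w 17.3 g 40.0 cab grasp [-164.    -0.   194.9] alpha 36.2
dpos tool [ 1.   0.1 -0.5] rotvec tool [-0.31  0.16 -0.2 ]
dpos tool [-7.   0.1  0.4] rotvec tool [-0.31  0.16 -0.2 ]
```

```bash
cat > chk.py <<'E'
from h import *
import sys
s=state();F=RC.inv().apply(s["force"]);lim=float(sys.argv[1]) if len(sys.argv)>1 else 2
g=cab(s["ee_pos"]);print("F",F.round(1),"T",s["torque"].round(2),"tcp cab",g.round(1))
sys.exit(abs(F[0])>lim or F[2]>0.8 or F[2]<-4.5)
E
python3 -m pendant '-3.5 0 0.2 0 0 0;-3.5 0 0.2 0 0 0;0 0 0 0 0 0' >/dev/null; python3 chk.py &&
python3 -m pendant '-0.8 0 0.6 0 0 0;-0.8 0 0.6 0 0 0;-0.8 0 0.6 0 0 0;0 0 0 0 0 0'>/dev/null; python3 chk.py &&
python3 -m pendant '-0.8 0 0.6 0 0 0;-0.8 0 0.6 0 0 0;-0.8 0 0.6 0 0 0;0 0 0 0 0 0'>/dev/null; python3 chk.py &&
python3 -m pendant '-0.8 0 0.6 0 0 0;-0.8 0 0.6 0 0 0;-0.8 0 0.6 0 0 0;0 0 0 0 0 0'>/dev/null; python3 chk.py &&
python3 -m pendant '-0.8 0 0.6 0 0 0;-0.8 0 0.6 0 0 0;-0.8 0 0.6 0 0 0;0 0 0 0 0 0'>/dev/null; python3 chk.py &&
python3 -m pendant '-0.8 0 0.6 0 0 0;-0.8 0 0.6 0 0 0;-0.8 0 0.6 0 0 0;0 0 0 0 0 0'>/dev/null; python3 chk.py &&
python3 -m pendant '-0.8 0 0.6 0 0 0;-0.8 0 0.6 0 0 0;-0.8 0 0.6 0 0 0;0 0 0 0 0 0'>/dev/null; python3 chk.py
```

```text
F [-0.3 -0.2 -2.4] T [0.18 0.62 0.07] tcp cab [-1.468e+02 -1.000e-01  1.835e+02]
F [-0.3 -0.2 -2.4] T [0.18 0.62 0.07] tcp cab [-1.468e+02 -1.000e-01  1.835e+02]
F [-0.3 -0.2 -2.4] T [0.18 0.62 0.07] tcp cab [-1.468e+02 -1.000e-01  1.835e+02]
F [-0.3 -0.2 -2.4] T [0.18 0.62 0.07] tcp cab [-1.468e+02 -1.000e-01  1.835e+02]
F [-0.3 -0.2 -2.4] T [0.18 0.62 0.07] tcp cab [-1.468e+02 -1.000e-01  1.835e+02]
F [-0.3 -0.2 -2.4] T [0.18 0.62 0.07] tcp cab [-1.468e+02 -1.000e-01  1.835e+02]
F [-0.3 -0.2 -2.4] T [0.18 0.62 0.07] tcp cab [-1.468e+02 -1.000e-01  1.835e+02]False
False
False
False
False
False
False
```

```bash
sed -i 's/sys.exit(\(.*\))$/sys.exit(int(\1))/' chk.py
python3 chk.py &&
python3 -m pendant '-0.8 0 0.6 0 0 0;-0.8 0 0.6 0 0 0;-0.8 0 0.6 0 0 0;0 0 0 0 0 0'>/dev/null && python3 chk.py &&
python3 -m pendant '-0.8 0 0.6 0 0 0;-0.8 0 0.6 0 0 0;-0.8 0 0.6 0 0 0;0 0 0 0 0 0'>/dev/null && python3 chk.py &&
python3 -m pendant '-0.8 0 0.6 0 0 0;-0.8 0 0.6 0 0 0;-0.8 0 0.6 0 0 0;0 0 0 0 0 0'>/dev/null && python3 chk.py &&
python3 -m pendant '-0.8 0 0.6 0 0 0;-0.8 0 0.6 0 0 0;-0.8 0 0.6 0 0 0;0 0 0 0 0 0'>/dev/null && python3 chk.py &&
python3 -m pendant '-0.8 0 0.6 0 0 0;-0.8 0 0.6 0 0 0;-0.8 0 0.6 0 0 0;0 0 0 0 0 0'>/dev/null && python3 chk.py &&
python3 -m pendant '-0.8 0 0.6 0 0 0;-0.8 0 0.6 0 0 0;-0.8 0 0.6 0 0 0;0 0 0 0 0 0'>/dev/null && python3 chk.py
```

```text
F [-0.3 -0.2 -2.4] T [0.18 0.62 0.07] tcp cab [-1.468e+02 -1.000e-01  1.835e+02]
F [-0.1 -0.3 -1.8] T [ 0.14  0.64 -0.01] tcp cab [-144.2   -0.3  183.1]
F [ 0.2  0.4 -2.3] T [ 0.13  0.62 -0.01] tcp cab [-141.2   -0.3  183.1]
F [-1.2  0.3 -1.9] T [0.09 0.66 0.04] tcp cab [-138.2   -0.3  183.1]
F [ 0.5  0.1 -2.4] T [0.12 0.72 0.03] tcp cab [-135.2   -0.3  183. ]
F [-0.9 -0.4 -2.4] T [ 0.09  0.61 -0.05] tcp cab [-132.2   -0.3  183. ]
F [-0.1  0.  -1.4] T [ 0.1   0.65 -0.  ] tcp cab [-129.2   -0.4  183. ]
```

```bash
for k in 1; do
python3 -m pendant '-0.8 0 0.6 0 0 0;-0.8 0 0.6 0 0 0;-0.8 0 0.6 0 0 0;0 0 0 0 0 0'>/dev/null && python3 chk.py &&
python3 -m pendant '-0.8 0 0.6 0 0 0;-0.8 0 0.6 0 0 0;-0.8 0 0.6 0 0 0;0 0 0 0 0 0'>/dev/null && python3 chk.py &&
python3 -m pendant '-0.8 0 0.6 0 0 0;-0.8 0 0.6 0 0 0;-0.8 0 0.6 0 0 0;0 0 0 0 0 0'>/dev/null && python3 chk.py &&
python3 -m pendant '-0.8 0 0.6 0 0 0;-0.8 0 0.6 0 0 0;-0.8 0 0.6 0 0 0;0 0 0 0 0 0'>/dev/null && python3 chk.py &&
python3 -m pendant '-0.8 0 0.6 0 0 0;-0.8 0 0.6 0 0 0;-0.8 0 0.6 0 0 0;0 0 0 0 0 0'>/dev/null && python3 chk.py &&
python3 -m pendant '-0.8 0 0.6 0 0 0;-0.8 0 0.6 0 0 0;-0.8 0 0.6 0 0 0;0 0 0 0 0 0'>/dev/null && python3 chk.py; done
```

```text
F [-0.  -0.2 -1.9] T [0.17 0.64 0.01] tcp cab [-126.2   -0.4  182.9]
F [ 0.5 -0.  -2.3] T [ 0.14  0.61 -0.02] tcp cab [-123.2   -0.4  182.8]
F [-0.7 -0.4 -2.8] T [0.12 0.6  0.02] tcp cab [-120.2   -0.4  182.8]
F [ 0.5  0.9 -1.4] T [0.15 0.67 0.02] tcp cab [-117.2   -0.4  182.8]
F [-4.5 -0.6 -1.7] T [0.24 0.97 0.13] tcp cab [-114.8   -0.7  182.2]
```

Contact at −4.5 N. The geometry says the trailing rim is against the tip, so the tip axis is at about cabinet x = −12. I'll back off 4 mm to centre the hole, then lower gently.

```bash

python3 -m pendant '1.7 0 -1.2 0 0 0;1.7 0 -1.2 0 0 0;0 0 0 0 0 0;0 0 0 0 0 0'>/dev/null && python3 chk.py &&
python3 -m pendant '0.9 0 1.2 0 0 0;0.9 0 1.2 0 0 0;0 0 0 0 0 0'>/dev/null && python3 chk.py &&
python3 -m pendant '0.9 0 1.2 0 0 0;0.9 0 1.2 0 0 0;0 0 0 0 0 0'>/dev/null && python3 chk.py &&
python3 -m pendant '0.9 0 1.2 0 0 0;0.9 0 1.2 0 0 0;0 0 0 0 0 0'>/dev/null && python3 chk.py &&
python3 -m pendant '0.9 0 1.2 0 0 0;0.9 0 1.2 0 0 0;0 0 0 0 0 0'>/dev/null && python3 chk.py
```

```text
F [-0.7 -0.6 -1.6] T [0.14 0.58 0.01] tcp cab [-118.3   -0.3  182.9]
F [-0.8 -0.1 -2.4] T [0.14 0.65 0.03] tcp cab [-118.6   -0.6  179.3]
F [ 0.3 -0.3 -2.9] T [ 0.14  0.63 -0.  ] tcp cab [-118.7   -0.5  176.3]
F [-0.4  0.3 -1.6] T [ 0.2   0.58 -0.02] tcp cab [-118.7   -0.5  173.3]
F [ 0.1  1.  -2.6] T [0.11 0.62 0.05] tcp cab [-118.8   -0.5  170.3]
```

```bash

python3 -m pendant '0.9 0 1.2 0 0 0;0.9 0 1.2 0 0 0;0 0 0 0 0 0'>/dev/null && python3 chk.py &&
python3 -m pendant '0.9 0 1.2 0 0 0;0.9 0 1.2 0 0 0;0 0 0 0 0 0'>/dev/null && python3 chk.py &&
python3 -m pendant '0.6 0 0.8 0 0 0;0.6 0 0.8 0 0 0;0 0 0 0 0 0'>/dev/null && python3 chk.py &&
python3 -m pendant '0.6 0 0.8 0 0 0;0.6 0 0.8 0 0 0;0 0 0 0 0 0'>/dev/null && python3 chk.py &&
python3 -m pendant '0.6 0 0.8 0 0 0;0.6 0 0.8 0 0 0;0 0 0 0 0 0'>/dev/null && python3 chk.py &&
python3 -m pendant '0.6 0 0.8 0 0 0;0.6 0 0.8 0 0 0;0 0 0 0 0 0'>/dev/null && python3 chk.py &&
python3 -m pendant '0.6 0 0.8 0 0 0;0.6 0 0.8 0 0 0;0 0 0 0 0 0'>/dev/null && python3 chk.py
```

```text
F [-0.  -0.  -2.2] T [0.12 0.62 0.04] tcp cab [-118.8   -0.6  167.3]
F [ 0.5  0.  -1.2] T [ 0.12  0.63 -0.01] tcp cab [-118.9   -0.6  164.4]
F [-0.3  0.6 -2.2] T [0.12 0.64 0.02] tcp cab [-118.8   -0.5  162.5]
F [-0.6 -0.3 -3.1] T [0.11 0.66 0.07] tcp cab [-118.9   -0.5  160.5]
F [ 0.4 -0.4 -1.5] T [ 0.05  0.3  -0.05] tcp cab [-118.5   -0.3  159. ]
F [ 2.1 -0.3  1.4] T [-0.2  -0.5  -0.14] tcp cab [-1.180e+02 -1.000e-01  1.576e+02]
```

Seated: leading rim on the hook shank exactly where predicted. I'll unload slightly, lighten the grip, and compute the let-down arc.

```bash

python3 -m pendant '-0.6 0 -0.8 0 0 0;0 0 0 0 0 0' >/dev/null
python3 -m pendant '0 0 0 0 0 0;0 0 0 0 0 0;0 0 0 0 0 0' 5 6
python3 - <<'E'
from ik import *
rep();s=state();g0=cab(s["ee_pos"]-4*rot().as_matrix()[:,2]);print(g0)
prev=g0;al=36.2
for i,th in enumerate((43,50,57,64,71,78)):
    t=np.radians(th);C=np.array([0.8+.5*(i+1),0,245])
    g=C-147*np.array([np.cos(t),0,np.sin(t)])+5*np.array([-np.sin(t),0,np.cos(t)])
    print(th,g.round(1),"tool step",rot().inv().apply(RC.apply(g-prev)).round(1),ik(*pose(g,al),s["qpos"])[0].round(0));prev=g
E
```

```text
time_s: 18.3
ee_pos: [557.2, 115.8, 157.4]
ee_rot: [-179.8, 36.1, 168.5]
force: [1.2, -0.6, 0.9]
gripper_width: 18.0
gripper_force: 6.0
t 18.30 tcp [557.2 115.8 157.4] rpy [-179.8   36.1  168.5] q [ 21.6   9.7 121.8 -49.3  25.4 -15.8] F [ 1.2 -0.6  0.9] w 18.0 g 6.0 cab grasp [-130.2   -0.4  172.7] alpha 36.1
[-121.32582363   -0.46584986  160.6209134 ]
43 [-109.6    0.   148.4] tool step [-2.3  0.6 16.8] [ 21.  11. 122. -52.  23. -13.]
50 [-96.5   0.  135.6] tool step [-3.   0.1 18.1] [ 20.  13. 122. -55.  22. -11.]
57 [-82.    0.  124.4] tool step [-5.2  0.1 17.6] [ 19.  15. 121. -58.  20.  -9.]
64 [-66.1   0.  115.1] tool step [-7.3  0.1 16.9] [ 18.  17. 120. -59.  19.  -8.]
71 [-49.3   0.  107.6] tool step [-9.2  0.1 15.9] [ 17.  19. 119. -60.  19.  -8.]
78 [-31.7   0.  102.3] tool step [-11.1   0.1  14.7] [ 16.  21. 117. -60.  18.  -9.]
```

```bash
sed -i 's/F\[2\]>0.8 or F\[2\]<-4.5/F[2]>3 or F[2]<-6.5/' chk.py
python3 -m pendant '-0.6 0 -0.4 0 0 0;-0.6 0 4 0 0 0;-0.6 0 4 0 0 0;-0.6 0 4 0 0 0;-0.6 0 4 0 0 0;0 0 0 0 0 0'>/dev/null && python3 chk.py 4 &&
python3 -m pendant '-0.8 0 4.5 0 0 0;-0.8 0 4.5 0 0 0;-0.8 0 4.5 0 0 0;-0.8 0 4.5 0 0 0;0 0 0 0 0 0'>/dev/null && python3 chk.py 4 &&
python3 -m pendant '-1.3 0 4.4 0 0 0;-1.3 0 4.4 0 0 0;-1.3 0 4.4 0 0 0;-1.3 0 4.4 0 0 0;0 0 0 0 0 0'>/dev/null && python3 chk.py 4 &&
python3 -m pendant '-1.8 0 4.2 0 0 0;-1.8 0 4.2 0 0 0;-1.8 0 4.2 0 0 0;-1.8 0 4.2 0 0 0;0 0 0 0 0 0'>/dev/null && python3 chk.py 4
```

```text
F [ 0.9 -0.2 -0.9] T [ 0.12  0.57 -0.05] tcp cab [-107.1   -0.9  146. ]
F [ 0.2  0.1 -1. ] T [ 0.13  0.47 -0.01] tcp cab [-93.6  -0.7 133.7]
F [ 0.1  1.2 -1.1] T [ 0.09  0.47 -0.04] tcp cab [-78.9  -0.8 122.7]
F [-0.2 -0.  -1.5] T [ 0.14  0.49 -0.02] tcp cab [-63.1  -0.9 113.5]
```

```bash

python3 -m pendant '-2.3 0 4 0 0 0;-2.3 0 4 0 0 0;-2.3 0 4 0 0 0;-2.3 0 4 0 0 0;0 0 0 0 0 0'>/dev/null && python3 chk.py 4 &&
python3 -m pendant '-2.8 0 3.7 0 0 0;-2.8 0 3.7 0 0 0;-2.8 0 3.7 0 0 0;-2.8 0 3.7 0 0 0;0 0 0 0 0 0' && python3 chk.py 4
python3 - <<'E'
from h import *
import cv2
cv2.imwrite("pics/w2.png",cv2.resize(grab_frame("wrist"),(800,600)));rep()
E
```

```text
F [ 0.6 -0.1 -1.2] T [ 0.16  0.38 -0.  ] tcp cab [-46.1  -1.  106.1]
time_s: 21.4
ee_pos: [646.1, 97.5, 101.0]
ee_rot: [-179.8, 36.2, 168.5]
force: [0.3, -0.6, -0.1]
gripper_width: 18.0
gripper_force: 6.0
F [ 0.4 -0.5 -0.1] T [0.11 0.24 0.02] tcp cab [-28.2  -1.1 101. ]
t 21.45 tcp [645.8  97.5 101. ] rpy [-179.8   36.2  168.5] q [ 15.6  20.5 116.6 -58.6  18.6 -10.3] F [ 0.3 -0.3 -0.5] w 17.9 g 6.0 cab grasp [-39.7  -1.  116.3] alpha 36.2
```

View pics/w2.png

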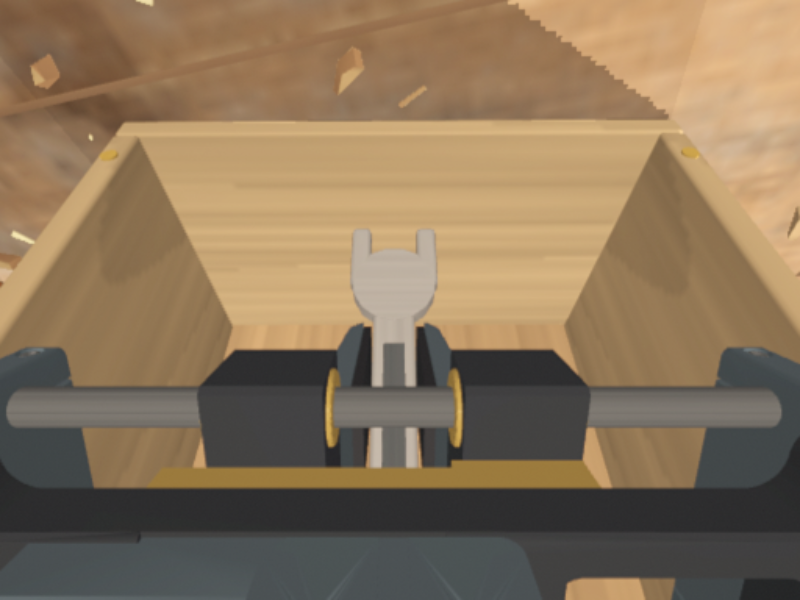

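The wrist view shows the shank between the pads at (395,400), with the jaw hanging inside the cabinet at (393,280). The hook now carries the load, so I'll release and withdraw.

```bash

python3 -m pendant '0 0 0 0 0 0;0 0 0 0 0 0;0 0 0 0 0 0;0 0 0 0 0 0;0 0 0 0 0 0;0 0 0 0 0 0' 80
python3 -m pendant '8 0 -13 0 0 0;8 0 -13 0 0 0;8 0 -13 0 0 0;8 0 -13 0 0 0;8 0 -13 0 0 0;8 0 -13 0 0 0;8 0 -13 0 0 0;8 0 -13 0 0 0'
python3 -m pendant '10 0 -14 0 0 0;10 0 -14 0 0 0;10 0 -14 0 0 0;10 0 -14 0 0 0;10 0 -14 0 0 0;10 0 -14 0 0 0;0 0 0 0 0 0;0 0 0 0 0 0'
for i in 1 2 3 4 5 6 7; do python3 -m pendant '0 0 0 0 0 0;0 0 0 0 0 0;0 0 0 0 0 0;0 0 0 0 0 0;0 0 0 0 0 0;0 0 0 0 0 0;0 0 0 0 0 0;0 0 0 0 0 0' >/dev/null; done
python3 - <<'E'
from h import *
import cv2
f=[grab_frame("wrist") for _ in range(6)]
print([cv2.absdiff(f[0],x).mean().round(2) for x in f])
cv2.imwrite("pics/w3.png",cv2.resize(f[-1],(800,600)));rep()
E
```

```text
time_s: 22.05
ee_pos: [645.3, 97.6, 100.9]
ee_rot: [-179.8, 36.1, 168.5]
force: [0.3, 0.8, -0.5]
gripper_width: 62.9
gripper_force: 0.0
time_s: 22.85
ee_pos: [533.4, 120.7, 147.7]
ee_rot: [-179.8, 36.1, 168.5]
force: [0.4, -0.8, 0.1]
gripper_width: 79.7
gripper_force: 0.0
time_s: 23.65
ee_pos: [438.4, 140.7, 180.0]
ee_rot: [-179.9, 36.2, 168.5]
force: [0.2, -0.2, 0.1]
gripper_width: 80.0
gripper_force: 0.0
[np.float64(0.0), np.float64(0.47), np.float64(0.47), np.float64(0.47), np.float64(0.47), np.float64(0.47)]
t 29.55 tcp [438.6 140.3 179.6] rpy [-179.8   36.1  168.5] q [ 34.3  -0.4 129.3 -48.8  34.4  -6.9] F [-0.6  0.3 -0.3] w 80.2 g 0.0 cab grasp [-251.3    0.4  194.9] alpha 36.1
```

View pics/w3.png

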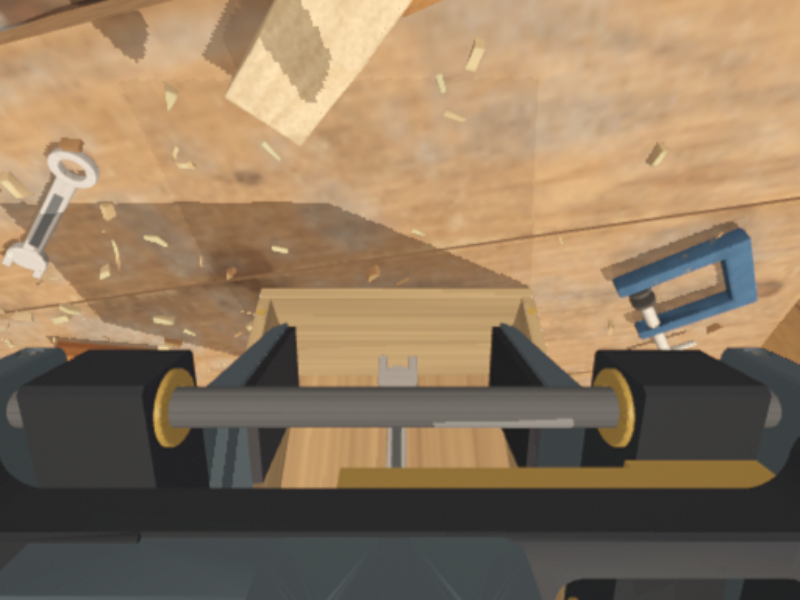

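The spanner hangs vertically on the hook, jaw at (397,372), shank straight above it, and nothing is moving between frames. I'll wait a little longer, then hand in.

```bash
for i in 1 2 3; do python3 -m pendant '0 0 0 0 0 0;0 0 0 0 0 0;0 0 0 0 0 0;0 0 0 0 0 0;0 0 0 0 0 0;0 0 0 0 0 0;0 0 0 0 0 0;0 0 0 0 0 0' >/dev/null; done
python3 -c "
from workcell import *
print(job_done())"
```

```text
the job is handed in; nothing more can be done
None
```

The spanner hangs by its ring on the cabinet hook, looked still in the last wrist view with the arm clear of the cabinet, and I've handed the job in (no verdict was returned).

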